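# Dispense transport tubes from a slide-gate hopper into a tray

## Robot

A 6-joint arm with a two-finger parallel gripper is mounted at the origin on the work surface. World frame = base frame: x ahead of the robot, y to its left, z up, the work surface at z = 0. Lengths are in m, angles in rad, forces in N, time in s.
With the tool pointing down it reaches from about 0.325 to 0.775 m from the base axis. Payload 5.5 kg.
Tool frame: the origin (TCP) lies between the finger pads; the fingertips stand 8 mm ahead of it and the grasp point (between the pads) lies 11 mm behind it (tcp_to_tips is the distance from the TCP to the fingertips, in m); z points along the fingers, y is the line along which they close (so a half turn about z gives the same grasp; the last joint's range is limited). The gripper opens to 88 mm and grips with 3 to 60 N. Pads are 20 mm wide; open, the fingers measure 115 mm over their backs; the gripper's body (75 mm by 178 mm) begins 61 mm behind the grasp point.
Start: joints at [1.263, 0.091, 1.231, -0, 1.82, -0.057], TCP at [0.149, 0.581, 0.231] pointing down, gripper open.
Joint ranges: [-2.87, 2.87], [-0.86, 2.18], [0.17, 2.46], [-1.51, 4.65], [0.06, 2.69], [-2.65, 2.65]. Speed limits (rad/s): [2.57, 2.57, 3.01, 3.14, 3.14, 3.14].

## Interface

Orientations are given as a unit quaternion [w, x, y, z].
In Python, from bench import * gives the robot as it stands. Calls block until the motion is done:
- move_to(position, orientation): joint-space move of the TCP to a pose.
- move_l(position, speed=0.15, orientation=None): straight line of the TCP; orientation=None keeps the orientation; speed is the mean speed in m/s.
- movej(angles): joint-space move.
- gripper_open() and close(): open the fingers fully, or close them until they stop; the grip force is fixed at half the most.
- hold(seconds).
- inverse_kinematics(position, orientation): joint angles nearest the present ones, or None.
- state(): the state.
- get_image(name): name is "scene" or "top" or "wrist"; returns a dict with "frame" (420x560x3 uint8, blue, green, red), "depth" (420x560 float32, m along the optical axis (not along the pixel's ray), 0 where there is no reading), "camera_matrix" (3x3 intrinsics, pixels), "view" (4x4, takes a point from world to camera coordinates). Camera axes: x right, y up, looking along -z (the intrinsics and any distortion apply to the point x, -y, -z); pixel columns grow to the right and rows downward; lengths in m; the calibration is good to about 2 mm. A picture is of the moment at which its call begins.
A pose or a line that the arm cannot do raises IKError and nothing moves.
- job_done(): hands the job in; it is judged then, once.
The state is a dict: "time": time; "joint_pos": joint angles; "dq": joint speeds; "joint_torque": joint torques, N m; "ee_pos": TCP position; "ee_rot": TCP orientation; "ft_force": force on the tool from outside, world axes, zero at the start; "moment": the same for the moment, N m; "finger_gap": finger opening in m; "finger_force": force on a finger pad.
Only numpy, scipy, OpenCV 4.12 (cv2) and the standard library are available. Lean on these libraries where they do the work, as an engineer would, in place of code of your own. Each camera call takes 0.05 s, during which the arm holds its last target. There are 200 camera calls.

## Task

Flip the hopper's open dust lid over so that it springs shut, take the orange tray from under the low clear tray rack, and slide it lengthways, fully home, into the bay under the tube dispenser's hopper. With the tray in place, pull the slide gate out so that all three tubes drop into the tray, then push the gate fully shut. Leave the tray there with the tubes in it, and do not disturb the other things on the bench.

Things in the scene. Friction and masses are not known exactly. Their poses are not given: they have to be found in the camera images.
- dispenser: Tube dispenser, fixed: a white frame with a tray bay below, a clear hopper with three tubes above. Origin on the bench under the hopper's middle, z up. Frame and hopper reach from y = -66 mm (the bay's mouth) to +66 (hopper) and +86 mm (frame), the frame from x = -72 to +72 mm, deck top at z = 85 mm. The gate comes out of the -x side; the lid is hinged on the -x top edge.
- hopper_top (a point): Middle of the hopper's top rim (dispenser frame 0, 0, 222 mm), axes as the dispenser's. The hopper reaches from z = 93 mm up to here; its throat is 76 mm (x) by 120 mm (y); above z = 136 mm it widens to x = -62 and +62 mm.
- bay_mouth (a point): Middle of the bay's mouth at bench height (dispenser frame 0, -66, 0 mm), axes as the dispenser's. The tray goes in along +y, sliding on the bench. The bay is 132 mm wide (inner faces x = -66 and +66 mm) and 77 mm high; its back stop is 146 mm in from the mouth.
- bay_home (a point): Where the tray's origin lies when the tray is fully home against the back stop (dispenser frame 0, -32.5, 0 mm); axes as the dispenser's. The tray then sticks out 79 mm from the mouth.
- gate (a joint): Slide gate, a flat aluminium plate closing the hopper's throat (z 85 to 91 mm). Travel in m: 0 shut (it starts there or up to 0.004 out), 0.082 fully out. It slides out along the dispenser's -x with about 2 N friction and stays put. The throat is quite clear from 0.080 on. Fully out, the plate reaches to x = -128 mm, y = -61 to +61 mm.
- gate_knob (a point): Middle of the gate's knob, an upright black round post 20 mm in diameter and 50 mm high (z 91 to 141 mm, this point at 116), on a 34 mm wide tongue of the gate, 115 mm from the dispenser's origin along -x when shut (53 mm in front of the hopper's rim). It moves with the gate. The open lid leans over it, to x = -97 mm.
- lid (a joint): Dust lid of the hopper, rad: 0 shut (lying level on the hopper), 1.85 thrown open (standing, leaning 16 degrees towards -x). An over-centre spring holds it at either stop; its snap point is at about 1.0 rad: once pushed below it, it springs shut by itself (0.12 N m starts it). While open it stands in the way of an arm working at the knob or the bay's mouth.
- lid_hinge (a point): Middle of the lid's hinge line, on the hopper's -x top edge (dispenser frame -61, 0, 222 mm); the line runs along the dispenser's y. Shut, the lid lies from there towards +x.
- lid_edge (a point): Middle of the lid's free edge, 121 mm from the hinge. The lid is 128 mm wide, 4 mm thick, clear with blue trim, with a blue tab 40 mm wide reaching 10 mm past this edge. Open, it stands above the hinge, its tab 0.35 m above the bench; push it from the -x side towards +x.
- tray: Orange open tray, 120 mm (its x) by 225 mm (its y), 50 mm high, walls 8 mm thick (grip a wall anywhere from above), floor 8 mm thick, about 0.26 kg, the same either way round. Origin at the centre of its underside, z up. It starts flat on the bench under the tray rack, its length along the rack's y.
- tray_rack: Low clear acrylic shelf on steel legs, fixed, 150 mm (x) by 310 mm (y), the tray parked under it. Origin on the bench at its middle, z up. Shelf plate z 63 to 71 mm; legs are panels along x, inner faces y = -130 and +130 mm; front (-x) and back open. Finger cut-out in the front edge: y -50 to +50 mm, x -75 to +5 mm; there grip the tray's front long wall and draw it out along -x.
- tube0: One of three straight transport tubes in the hopper, 30 mm in diameter, 110 mm long, dark amber with a white label and a white flush cap, about 25 g. Origin at its middle, y along the tube. It starts lying on the gate or on the other tubes.
- tube1: One of three straight transport tubes in the hopper, 30 mm in diameter, 110 mm long, dark amber with a white label and a white flush cap, about 25 g. Origin at its middle, y along the tube. It starts lying on the gate or on the other tubes.
- tube2: One of three straight transport tubes in the hopper, 30 mm in diameter, 110 mm long, dark amber with a white label and a white flush cap, about 25 g. Origin at its middle, y along the tube. It starts lying on the gate or on the other tubes.
- tip_box: Bystander, leave alone: yellow tip box with clear lid, 120 (x) by 84 (y) by 52 mm high, on the rack's shelf. Origin under its middle.
- jar: Bystander, leave alone: amber jar with red lid, 66 mm in diameter, 85 mm high, on the rack's shelf. Origin under its middle.
- bottle: Bystander, leave alone: glass bottle with blue cap, 56 mm in diameter, 125 mm high, in front of the way into the bay. Origin under its middle.
- dishes: Bystander, leave alone: stack of three culture dishes, 94 mm in diameter, 48 mm high, behind the way into the bay. Origin under its middle.
- sharps_cup: Bystander, leave alone: yellow open cup, 76 mm in diameter, 80 mm high, beside the gate or behind the closed end of the bay. Origin under its middle.
- rack: Bystander, leave alone: blue tube rack, 82 (x) by 70 (y) by 60 mm high, behind the closed end of the bay or beside the gate. Origin under its middle.
Mind the look-alikes: they are no part of the job. Leave any purple look-alike of the tube1 alone. Leave any yellow look-alike of the tube2 alone.

How it is judged:
By the outcome, as a careful person would: the job done as asked, in the order asked, and still so for the second after the job is handed in, with the robot touching nothing.
It also fails if it takes over 72 s, if anything falls off the work surface, if the arm or the gripper's body presses on something with over 40 N, if the wrist force passes 120 N, or if a joint passes its speed limit or range.

## Working session

There is one attempt and no reset: what is moved stays moved. The work goes in short steps, each a Python script; the robot and the scene stay as the last script left them, time stands still between calls to the robot, and variables do not carry over. Pictures are saved under pics/ and viewed, at most 10 in all, crops included, and the job is handed in when it is done.

```bash
ls; mkdir -p pics
python3 - <<'E'
from bench import *
import cv2,numpy as np
ims=[]
for n in ["scene","top"]:
    d=get_image(n); cv2.imwrite(f"pics/{n}0.png",d["frame"]); np.savez(f"pics/{n}0.npz",**d)
    V=np.array(d["view"]); print(n,d["camera_matrix"],[k for k in d], (-V[:3,:3].T@V[:3,3]).round(3), V[2,:3].round(3))
print(state())
E
```

```text
pics
scene [[404.04860399   0.         273.43440563]
 [  0.         404.04860399 209.90097526]
 [  0.           0.           1.        ]] ['frame', 'depth', 'camera_matrix', 'view'] [ 1.255 -0.063  1.155] [ 0.575 -0.098  0.812]
top [[401.44014185   0.         281.05576017]
 [  0.         401.44014185 212.84234539]
 [  0.           0.           1.        ]] ['frame', 'depth', 'camera_matrix', 'view'] [0.473 0.066 1.232] [-0.083  0.011  0.996]
{'time': 0.1, 'joint_pos': array([ 1.26331114e+00,  9.17384509e-02,  1.23172324e+00, -3.82296735e-05,
        1.81980856e+00, -5.67201764e-02]), 'dq': array([-4.67597323e-04,  9.91831508e-04, -4.82150334e-03,  9.65299895e-04,
       -2.96182088e-05,  6.68444947e-04]), 'joint_torque': array([ 2.82613393e-03, -4.47854626e+01, -4.07571101e+01,  7.00388965e-02,
        2.82753655e-02, -7.27055749e-05]), 'ee_pos': array([0.14883762, 0.58099042, 0.2296708 ]), 'ee_rot': array([-1.33682310e-04,  1.25058858e-01,  9.92148970e-01, -8.28287386e-04]), 'ft_force': array([ 0.44192212,  0.45393412, -0.06965967]), 'moment': array([-0.03747366, -0.00188243, -0.0033766 ]), 'finger_force': 0.0, 'finger_gap': 0.0878341578444199}
```

View pics/scene0.png

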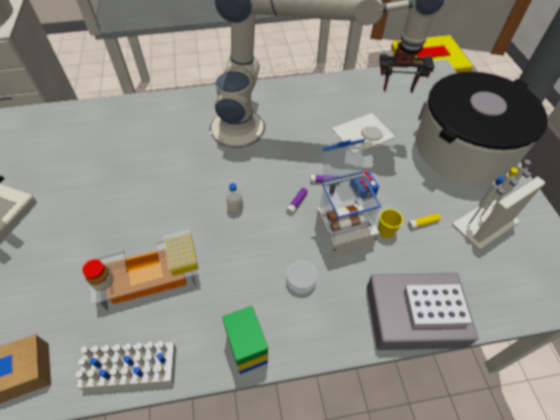

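View pics/top0.png

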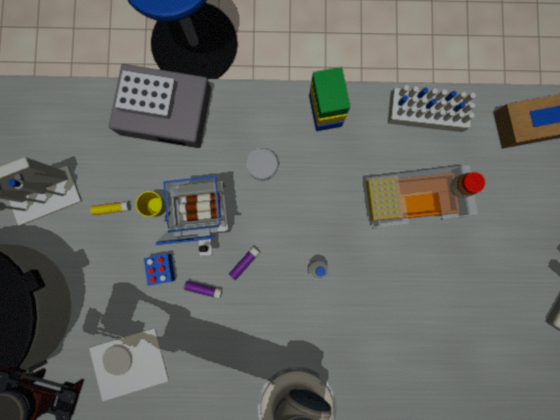

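The top view shows the dispenser at (197,207), with the lid tilted towards the robot at (190,238) and the knob at (205,248). The tray and rack are at (420,198), the bottle at (318,269) and the dishes at (262,163). I'll look closer at both fixtures.

```bash
cat > h.py <<'E'
import numpy as np, cv2
def load(p): return dict(np.load(p))
def cloud(d):
    K,V=d["camera_matrix"],d["view"]; h,w=d["depth"].shape
    u,v=np.meshgrid(np.arange(w),np.arange(h)); z=d["depth"]
    c=np.stack([(u-K[0,2])/K[0,0]*z,-(v-K[1,2])/K[1,1]*z,-z],-1)
    P=(c-V[:3,3])@V[:3,:3]; P[z==0]=np.nan; return P
def ray(d,uv,z0):
    K,V=d["camera_matrix"],d["view"]; uv=np.atleast_2d(uv).astype(float)
    c=np.c_[(uv[:,0]-K[0,2])/K[0,0],-(uv[:,1]-K[1,2])/K[1,1],-np.ones(len(uv))]
    o=-V[:3,:3].T@V[:3,3]; r=c@V[:3,:3]; return o+r*((z0-o[2])/r[:,2])[:,None]
def proj(d,P):
    K,V=d["camera_matrix"],d["view"]; c=np.atleast_2d(P)@V[:3,:3].T+V[:3,3]
    return np.c_[K[0,0]*c[:,0]/-c[:,2]+K[0,2],K[1,1]*-c[:,1]/-c[:,2]+K[1,2]]
E
python3 - <<'E'
from h import *
t=load("pics/top0.npz"); s=load("pics/scene0.npz")
a=cv2.resize(t["frame"][160:310,130:280],(400,400),interpolation=cv2.INTER_CUBIC)
b=cv2.resize(t["frame"][150:240,355:490],(400,267),interpolation=cv2.INTER_CUBIC)
c=cv2.resize(s["frame"][130:260,280:420],(400,371),interpolation=cv2.INTER_CUBIC)
im=np.zeros((600,800,3),np.uint8); im[:400,:400]=a; im[:371,400:]=c
im[371:,400:]=b[:229]
P=cloud(t); m=(P[...,2]>0.03)
dep=np.clip((P[...,2]+0.02)*700,0,255); dep=np.nan_to_num(dep).astype(np.uint8)
im[400:,:400]=cv2.cvtColor(cv2.resize(dep[160:310,130:430],(400,200)),cv2.COLOR_GRAY2BGR)
cv2.imwrite("pics/c1.png",im)
hsv=cv2.cvtColor(t["frame"],cv2.COLOR_BGR2HSV)
def blob(lo,hi,box,z):
    m=cv2.inRange(hsv,lo,hi); k=np.zeros_like(m); x0,y0,x1,y1=box; k[y0:y1,x0:x1]=m[y0:y1,x0:x1]
    p=np.argwhere(k)[:,::-1]; r=cv2.minAreaRect(p.astype(np.float32)); print(len(p),r,ray(t,cv2.boxPoints(r),z).round(3)[:,:2].tolist(), ray(t,r[0],z).round(3))
print("tray opening"); blob((5,150,120),(18,255,255),(395,170,470,230),0.05)
print("tipbox");blob((20,80,100),(35,255,255),(360,165,405,230),0.12)
print("sharp");blob((22,150,100),(35,255,255),(134,185,166,220),0.08)
print("bottle cap");blob((100,150,80),(120,255,255),(300,255,340,285),0.125)
print("jar");blob((0,150,100),(4,255,255),(455,165,490,200),0.155)
print("blue lid");blob((100,120,60),(125,255,255),(145,165,240,250),0.222)
E
```

```text
tray opening
661 ((421.199951171875, 204.90000915527344), (23.334524154663086, 32.951175689697266), 81.8698959350586) [[0.628, -0.31], [0.644, -0.408], [0.575, -0.416], [0.56, -0.319]] [[ 0.602 -0.363  0.05 ]]
tipbox
866 ((384.1668701171875, 198.54298400878906), (40.85485076904297, 27.449851989746094), 82.64761352539062) [[0.662, -0.189], [0.673, -0.265], [0.559, -0.279], [0.548, -0.203]] [[ 0.61  -0.234  0.12 ]]
sharp
286 ((148.5, 203.5), (25.0, 25.0), 90.0) [[0.627, 0.472], [0.628, 0.4], [0.555, 0.398], [0.554, 0.469]] [[0.591 0.435 0.08 ]]
bottle cap
63 ((320.0, 271.0), (8.0, 8.0), 90.0) [[0.418, -0.044], [0.418, -0.066], [0.397, -0.066], [0.396, -0.044]] [[ 0.407 -0.055  0.125]]
jar
334 ((474.0, 182.0), (20.0, 20.0), 90.0) [[0.682, -0.444], [0.683, -0.499], [0.628, -0.497], [0.627, -0.442]] [[ 0.655 -0.47   0.155]]
blue lid
456 ((185.6280517578125, 209.65245056152344), (62.61468505859375, 66.47978973388672), 83.6598129272461) [[0.631, 0.39], [0.652, 0.224], [0.494, 0.202], [0.474, 0.366]] [[0.562 0.296 0.222]]
```

View pics/c1.png

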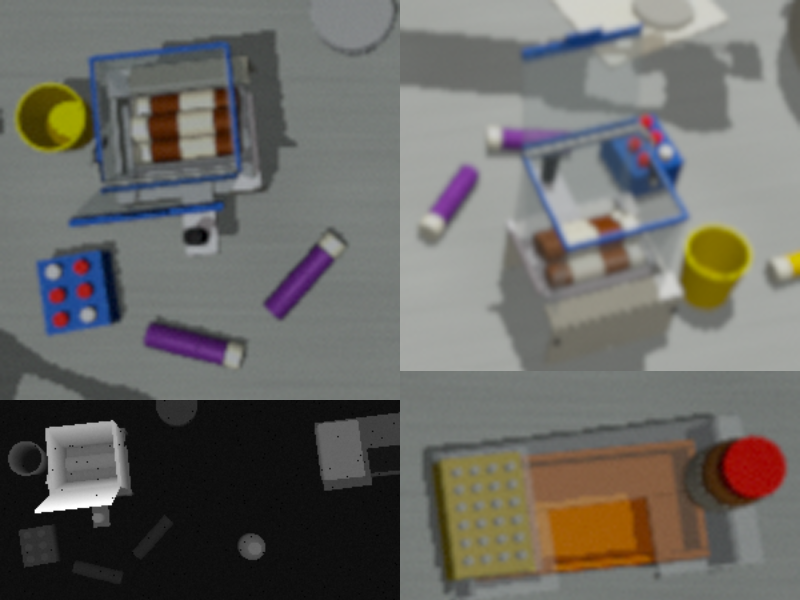

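The crop shows the rim corners at crop (92,58), (228,43), (240,178) and (103,190), the lid leaning towards the robot, and two purple tubes near the knob. The tray's front wall shows through the rack's cut-out. The depth image sees the clear parts, so I'll fit poses from it.

Run:
```python
from h import *
t=load("pics/top0.npz"); s=load("pics/scene0.npz")
def rect(name,P,box,zr,off=0):
    x0,x1,y0,y1=box
    m=(P[...,0]>x0)&(P[...,0]<x1)&(P[...,1]>y0)&(P[...,1]<y1)&(P[...,2]>zr[0])&(P[...,2]<zr[1])
    q=P[m]; r=cv2.minAreaRect(q[:,:2].astype(np.float32)*1000); print(name,len(q),np.round(r[0],1),np.round(r[1],1),round(r[2],2),"z",np.median(q[:,2]).round(4)); return q
for n,d in (("top",t),("scene",s)):
    P=cloud(d)
    print(n)
    rect("rim",P,(.45,.75,.15,.45),(.212,.23))
    rect("deck",P,(.45,.75,.15,.45),(.08,.09))
    rect("shelf",P,(.5,.75,-.6,-.15),(.063,.078))
    rect("trayrim",P,(.5,.75,-.6,-.15),(.045,.056))
    rect("traywall",P,(.5,.62,-.45,-.28),(.03,.056))
    rect("lidtop",P,(.4,.65,.15,.45),(.31,.36))
    rect("knob",P,(.42,.56,.15,.35),(.125,.146))
    rect("bottle",P,(.35,.45,-.12,.02),(.02,.13))
    rect("dishes",P,(.6,.8,.05,.2),(.035,.06))
    rect("purple/low",P,(.3,.5,.05,.2),(.015,.04))
    rect("bluerack",P,(.35,.5,.33,.5),(.03,.07))
```

```text
top
rim 657 [581.  282.8] [128.7 139.1] 6.23 z 0.2227
deck 123 [543.1 325.6] [199.9 239.1] 8.14 z 0.085
shelf 2634 [ 627.  -355.7] [150.1 316.7] 8.05 z 0.0721
trayrim 86 [ 574.7 -371.3] [ 7.9 97.9] 6.58 z 0.0504
traywall 92 [ 574.8 -372.3] [ 7.9 99.8] 6.58 z 0.0501
lidtop 342 [488.8 269.1] [ 15.  128.2] 7.09 z 0.338
knob 107 [508.4 273.3] [101.6 128.1] 0.83 z 0.1406
bottle 327 [408.7 -56.1] [53.4 54.3] 0.45 z 0.0898
dishes 765 [721.1 112.2] [92.  89.8] 0.83 z 0.0486
purple/low 350 [423.4 161.4] [ 29.1 109.6] 49.67 z 0.0283
bluerack 738 [393.3 391. ] [107.3 106.7] 10.65 z 0.0501
scene
rim 591 [576.1 285.7] [132. 140.] 7.12 z 0.2222
deck 469 [577.5 331.5] [139.9 236.4] 5.49 z 0.0855
shelf 2344 [ 621.9 -352.5] [155.  313.9] 7.73 z 0.0713
trayrim 106 [ 630.6 -352.4] [134.3 270.2] 7.83 z 0.0495
traywall 184 [ 572.2 -365.4] [ 12.6 100.5] 6.25 z 0.0448
lidtop 480 [485.9 271.3] [ 18.2 129. ] 7.04 z 0.3282
knob 153 [542.4 278.1] [ 33.4 130. ] 0.35 z 0.1374
bottle 375 [414.3 -53.9] [55.7 43.9] 89.73 z 0.0809
dishes 705 [718.3 115.2] [91.9 92.3] 87.43 z 0.0479
purple/low 215 [421.  164.2] [ 28.8 110.5] 48.92 z 0.0275
bluerack 145 [397.  435.7] [82.8 32. ] 10.52 z 0.0509
```

Dispenser ≈ (0.580, 0.282) with yaw ≈ 7.0°, rack ≈ (0.625, -0.355) with yaw ≈ 7.9°, and the tray's front wall is at (0.574, -0.371). I'll do the lid first and take a wrist look on the way to the tray.

```bash
cat >> h.py <<'E'
from scipy.spatial.transform import Rotation as Ro
def quat(a):   # tool down, closing line at world angle a (deg)
    a=np.radians(a); y=np.array([np.cos(a),np.sin(a),0]); z=np.array([0,0,-1.]); x=np.cross(y,z)
    return Ro.from_matrix(np.c_[x,y,z]).as_quat()[[3,0,1,2]]
D=np.array([.580,.282]); DY=7.0
def dw(x,y,z,D=D,a=DY):
    a=np.radians(a); return [D[0]+x*np.cos(a)-y*np.sin(a),D[1]+x*np.sin(a)+y*np.cos(a),z]
def q_near(bench,pos,a):   # pick half turn with the smaller wrist motion
    c=[]
    for k in (a,a+180):
        j=bench.inverse_kinematics(pos,quat(k))
        if j is not None: c.append((abs(np.array(j)-bench.state()["joint_pos"]).max(),k))
    return quat(min(c)[1])
E
python3 - <<'E'
from h import *
import bench as b
close=b.close; close()
p=dw(-.150,0,.310); q=q_near(b,p,DY+90); b.move_to(p,q)
b.move_l(dw(.02,0,.310),.15); print(b.state()["time"],b.state()["ft_force"])
b.move_l(dw(-.02,-.02,.36),.25)
b.hold(.3)
d=b.get_image("top"); P=cloud(d); np.savez("pics/top1.npz",**d)
m=(np.abs(P[...,0]-.58)<.09)&(np.abs(P[...,1]-.28)<.09)&(P[...,2]>.21)&(P[...,2]<.24); print("lid pts",m.sum())
w=np.array([.570,-.373]); b.gripper_open()
p=[w[0]-.01,w[1],.30]; q=q_near(b,p,7.9); b.move_to(p,q)
d=b.get_image("wrist"); np.savez("pics/w1.npz",**d); cv2.imwrite("pics/w1.png",np.vstack([d["frame"]]))
print(b.state()["time"],b.state()["ee_pos"],b.state()["joint_pos"].round(2))
P=cloud(d); m=(P[...,2]>.044)&(P[...,2]<.056); print(m.sum()); q=P[m]; print(cv2.minAreaRect((q[:,:2]*1000).astype(np.float32)))
q=q[np.abs(q[:,0]-.573)<.02]; print(cv2.minAreaRect((q[:,:2]*1000).astype(np.float32)),np.percentile(q[:,:2],[1,50,99],axis=0))
E
```

```text
4.3167 [-0.15203005 -0.14200239 -0.13694944]
lid pts 746
8.775 [ 0.56062561 -0.37198363  0.30030511] [-0.64  0.33  0.83  0.    1.98 -0.78]
4890
((800.2445678710938, -407.1349792480469), (387.1438903808594, 414.6321716308594), 33.37818908691406)
((572.6863403320312, -365.1477966308594), (8.04735279083252, 102.58732604980469), 6.435897350311279) [[ 0.56437215 -0.41544817]
 [ 0.57232279 -0.36303925]
 [ 0.58083296 -0.31467632]]
```

View pics/w1.png

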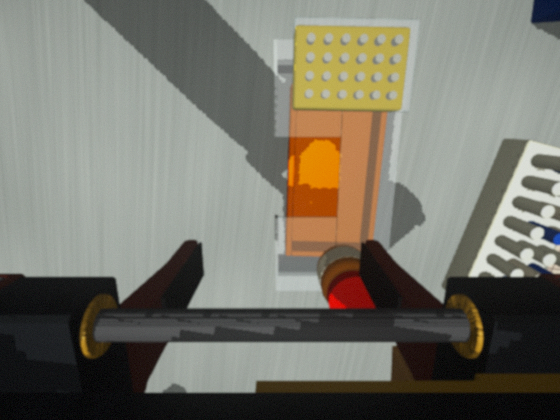

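The wrist view shows the tray's front wall through the cut-out at about (572.7, -366) mm with yaw 6.5°, and the jar and tip box are clear of the gripper. I'll grip, draw the tray out and lift it.

Run:
```python
from h import *
import bench as b
a=7.0; u=np.array([np.cos(np.radians(a)),np.sin(np.radians(a))])
g=np.array([.573,-.375]); q=q_near(b,[*g,.2],a)
c=g-.010*u
b.move_l([*c,.12],.3,q); b.move_l([*c,.026],.15)
b.close(); s=b.state(); print(s["finger_gap"],s["finger_force"],s["ee_pos"],s["ft_force"].round(1))
c=np.array(s["ee_pos"][:2]); c2=c-.168*u
b.move_l([*c2,.028],.15); s=b.state(); print(s["ee_pos"],s["finger_gap"],s["ft_force"].round(1))
b.move_l([*c2,.19],.2); s=b.state(); print(s["time"],s["ee_pos"],s["finger_gap"],s["ft_force"].round(1),s["moment"].round(2))
for n in("scene","top"):
    d=b.get_image(n); np.savez(f"pics/{n}2.npz",**d); cv2.imwrite(f"pics/{n}2.png",d["frame"])
    P=cloud(d); h=cv2.cvtColor(d["frame"],cv2.COLOR_BGR2HSV); m=cv2.inRange(h,(5,150,90),(18,255,255))>0
    m&=(P[...,2]>.12)&(P[...,0]<.6); print(n,m.sum(),cv2.minAreaRect((P[m][:,:2]*1000).astype(np.float32)),np.percentile(P[m],[2,98],axis=0).round(3))
```

```text
0.007702065360551178 30.000743865966797 [ 0.56306918 -0.3761716   0.02595126] [ 1.2  1.  -1.2]
[ 0.39690595 -0.39651995  0.02797107] 0.007911920553102565 [ 0.5 -0.7 -4.3]
13.725 [ 0.3960684  -0.39616274  0.18817348] 0.007729325997289756 [ 0.7 -1.1 -3.8] [-0.16  0.26 -0.  ]
scene 2862 ((449.8210144042969, -375.2099609375), (122.48653411865234, 223.7849884033203), 7.2888712882995605) [[ 0.385 -0.484  0.167]
 [ 0.518 -0.266  0.214]]
top 2736 ((451.2210388183594, -378.0691223144531), (119.73026275634766, 224.4757080078125), 6.803497314453125) [[ 0.389 -0.483  0.167]
 [ 0.514 -0.267  0.215]]
```

View pics/scene2.png

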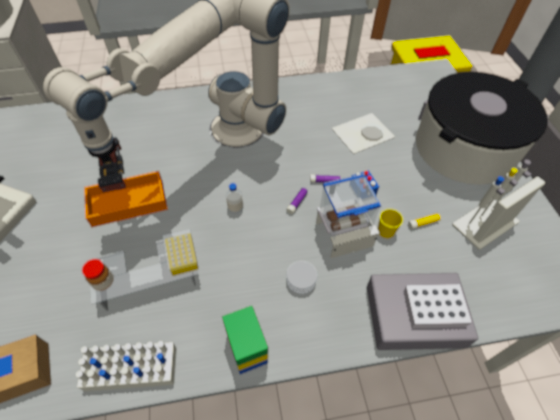

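The lid is shut, and the tray is held level with its centre at (450.5, -376.6) mm and yaw 7.05°. I'll carry it over the bottle to the mouth while refining the dispenser pose from the shut lid and deck.

Run:
```python
from h import *
import bench as b
for n in("scene","top"):
    d=load(f"pics/{n}2.npz"); P=cloud(d)
    def R(name,x0,x1,y0,y1,z0,z1):
        m=(P[...,0]>x0)&(P[...,0]<x1)&(P[...,1]>y0)&(P[...,1]<y1)&(P[...,2]>z0)&(P[...,2]<z1); q=P[m]
        r=cv2.minAreaRect((q[:,:2]*1000).astype(np.float32)); print(n,name,len(q),np.round(r[0],1),np.round(r[1],1),round(r[2],2),"z",np.median(q[:,2]).round(4), q[:,:2].mean(0).round(4))
    R("lid",.48,.7,.18,.4,.212,.24); R("knob",.43,.495,.24,.30,.132,.146); R("frontwallframe",.45,.75,.15,.24,.079,.092)
p=dw(-.0565,-.208,.188); q=q_near(b,p,DY); b.move_l([.47,-.2,.188],.3); b.move_l(p,.3,q)
s=b.state();print(s["time"],s["ee_pos"],s["finger_gap"])
d=b.get_image("wrist"); np.savez("pics/w3.npz",**d)
for n in("scene","top"):
    d=b.get_image(n); np.savez(f"pics/{n}3.npz",**d); cv2.imwrite(f"pics/{n}3.png",d["frame"])
    P=cloud(d); h=cv2.cvtColor(d["frame"],cv2.COLOR_BGR2HSV); m=cv2.inRange(h,(5,150,90),(18,255,255))>0
    m&=(P[...,2]>.12)&(P[...,1]<.19); print(n,m.sum(),cv2.minAreaRect((P[m][:,:2]*1000).astype(np.float32)))
```

```text
scene lid 1681 [581.  283.2] [135. 135.] 6.55 z 0.2269 [0.5833 0.2807]
scene knob 0 [0. 0.] [0. 0.] 0.0 z nan [nan nan]
scene frontwallframe 54 [587.9 220.7] [140.   17.4] 12.03 z 0.0871 [0.6204 0.2256]
top lid 2720 [583.7 281.2] [135.1 133.8] 6.94 z 0.2273 [0.5806 0.2798]
top knob 42 [466.  265.6] [16.2 18.2] 0.51 z 0.1416 [0.4665 0.265 ]
top frontwallframe 81 [586.9 223.1] [144.1  34.8] 1.65 z 0.0856 [0.5538 0.2234]
15.7583 [0.54916046 0.06703446 0.18791261] 0.007464318156319683
scene 2360 ((626.734130859375, -150.231201171875), (121.9419937133789, 689.7408447265625), 5.495110988616943)
top 648 ((604.503173828125, 84.66497802734375), (119.10430908203125, 222.37594604492188), 7.187302589416504)
  return _methods._mean(a, axis=axis, dtype=dtype,
  ret = ret.dtype.type(ret / rcount)
<stdin>:7: RuntimeWarning: Mean of empty slice.
  ret = um.true_divide(
```

View pics/top3.png

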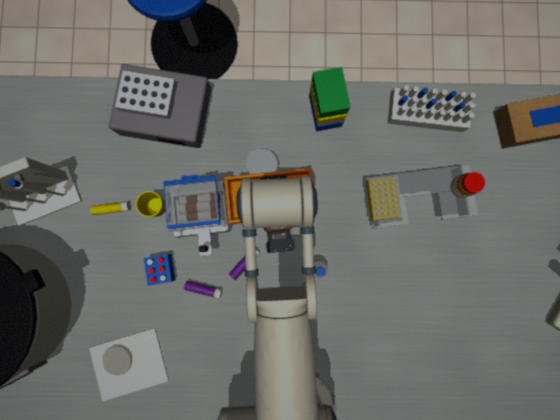

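Tray's at (604.5, 84.7) mm with yaw 7.2°, aligned with the bay. I'll lower it, slide it in, release it and push it home with the open fingers.

```bash
sed -i 's/^D=np.*; DY/D=np.array([.580,.2812]); DY/' h.py
python3 - <<'E'
from h import *
import bench as b
F=lambda: b.state()["ft_force"].round(1)
b.move_l(dw(-.0565,-.208,.028),.15); print(b.state()["ee_pos"],F())
y=-.208
for y in (-.18,-.15,-.117):
    b.move_l(dw(-.0565,y,.028),.12); print(y,F())
    if np.linalg.norm(F()[:2])>25: print("STOP"); break
b.gripper_open(); print(F())
q=q_near(b,dw(0,-.25,.15),DY)
b.move_l(dw(-.0565,-.12,.15),.3); b.move_l(dw(0,-.25,.15),.3,q); b.move_l(dw(0,-.25,.026),.2)
b.move_l(dw(0,-.172,.026),.12); print("pushed",b.state()["ee_pos"],F(),b.state()["time"])
f0=F(); y=-.172
while y<-.148:
    y+=.003; b.move_l(dw(0,y,.026),.06); f=F(); print(round(y,3),f)
    if np.linalg.norm((f)[:2])>10: break
b.move_l(dw(0,-.19,.026),.15)
b.move_l(dw(0,-.19,.2),.3)
b.move_l(dw(-.15,-.12,.25),.3)
for n in("scene","top"):
    d=b.get_image(n); np.savez(f"pics/{n}4.npz",**d); cv2.imwrite(f"pics/{n}4.png",d["frame"])
    P=cloud(d); h=cv2.cvtColor(d["frame"],cv2.COLOR_BGR2HSV); m=cv2.inRange(h,(5,150,90),(18,255,255))>0
    m&=(P[...,2]>.042)&(P[...,2]<.056)&(P[...,1]<.28)&(P[...,1]>.05)&(P[...,0]>.48)
    if m.sum(): v=(P[m][:,:2]-D)@np.array([[np.cos(np.radians(DY)),-np.sin(np.radians(DY))],[np.sin(np.radians(DY)),np.cos(np.radians(DY))]]); print(n,m.sum(),"disp frame",np.percentile(v,[1,99],axis=0).round(4))
print(b.state()["time"])
E
```

```text
[0.55011287 0.0679248  0.02922431] [-0.  -0.6 -2.5]
-0.18 [ 0.4 -0.  -4.4]
-0.15 [-0.2 -0.1 -3.7]
-0.117 [ 0.6 -0.4 -4.1]
[-0.5 -1.  -0.5]
pushed [0.60068675 0.11069702 0.02571554] [ 0.4 -0.  -0.7] 22.3583
-0.169 [ 0.4  1.  -0.6]
-0.166 [ 0.4 -1.2 -1.2]
-0.163 [-0.7 -0.6  0.1]
-0.16 [-0.2 -0.2  0.1]
-0.157 [ 0.5 -0.1 -0.6]
-0.154 [ 1.1 -5.2  0.2]
-0.151 [  2.6 -14.6   0.8]
scene 164 disp frame [[-0.0588 -0.1434]
 [ 0.0585 -0.0573]]
top 153 disp frame [[-0.0481 -0.1452]
 [ 0.0595 -0.0655]]
26.075
```

The tray's end is at y_d ≈ -144.5 mm and the push force rose at the stop, so it's home. Next is the gate, gripping the knob with the camera side turned away from the hopper.

Run:
```python
from h import *
import bench as b
V=load("pics/w1.npz")["view"]; c=-V[:3,:3].T@V[:3,3]; print("cam rel",(c-[.5606,-.372,.3003]).round(3))
k=np.array([.466,.2665]); P=[*k,.25]
for a in (DY+90,DY-90):
    j=b.inverse_kinematics(P,quat(a)); print(a,None if j is None else np.round(j,2))
q=q_near(b,P,DY+90)
b.move_to(P,q); d=b.get_image("wrist"); np.savez("pics/w5.npz",**d)
c=-d["view"][:3,:3].T@d["view"][:3,3]; print("cam now rel",(c-b.state()["ee_pos"]).round(3))
X=cloud(d); m=(X[...,2]>.134)&(X[...,2]<.147)&(np.hypot(X[...,0]-.466,X[...,1]-.2665)<.025); print(m.sum(),X[m].mean(0) if m.any() else "", b.state()["time"])
cv2.imwrite("pics/w5.png",d["frame"])
```

```text
cam rel [-0.011  0.073  0.154]
97.0 [ 0.46 -0.07  1.36 -0.    1.85 -1.24]
-83.0 [ 0.46 -0.07  1.36 -0.    1.85  1.9 ]
cam now rel [-0.073 -0.008  0.154]
412 [0.46303111 0.26855795 0.14021267] 27.35
```

View pics/w5.png

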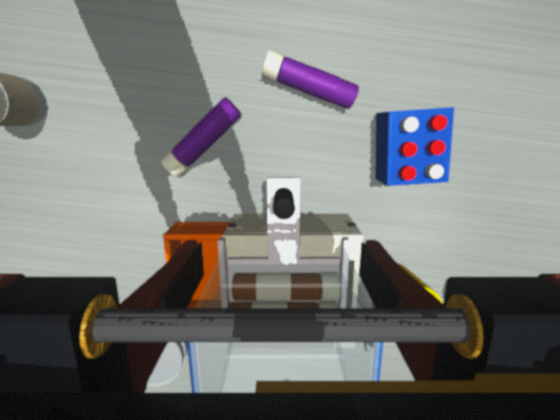

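View pics/scene4.png

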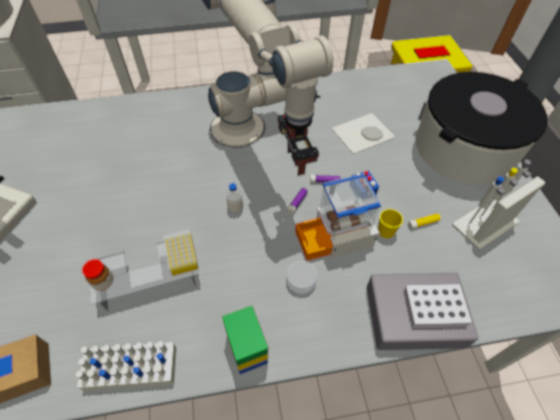

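The wrist view shows the knob at (284,205), i.e. about (464.5, 267) mm. The scene view shows the tray in the bay and everything else undisturbed, so I'll pull the gate now.

Run:
```python
from h import *
import bench as b
u=np.array([np.cos(np.radians(DY)),np.sin(np.radians(DY))])
F=lambda: b.state()["ft_force"][:2]@u
k=np.array([.4645,.267])
b.move_l([*k,.16],.25); b.move_l([*k,.108],.12); b.close()
s=b.state(); print(s["finger_gap"],s["ee_pos"],s["ft_force"].round(1),s["time"])
p0=s["ee_pos"][:2].copy(); np.save("pics/p0.npy",p0)
def go(t,v): b.move_l([*(p0-t*u),.108],v); return F()
print("F .07",go(.070,.15)); t=.07
while t<.0845:
    t+=.0025; f=go(t,.06); print(round(t,4),round(f,1))
    if abs(f)>12: break
b.hold(1.0); s=b.state(); print("out",(p0-s["ee_pos"][:2])@u,s["time"],s["finger_gap"])
for n in("scene","top"):
    d=b.get_image(n); np.savez(f"pics/{n}6.npz",**d)
    if n=="scene": a=cv2.resize(d["frame"][130:270,270:420],(400,373),interpolation=cv2.INTER_CUBIC)
    else: c=cv2.resize(d["frame"][150:290,130:280],(400,373),interpolation=cv2.INTER_CUBIC)
cv2.imwrite("pics/c6.png",np.hstack([a,c]))
```

```text
0.01964784216023503 [0.4643554  0.26790126 0.10796652] [ 0.3  5.2 -1.9] 29.5
F .07 -1.5479585188054967
0.0725 1.7
0.075 0.7
0.0775 1.7
0.08 -0.2
0.0825 9.2
0.085 18.2
out 0.08181884406339203 32.6167 0.019681875746928246
```

View pics/c6.png

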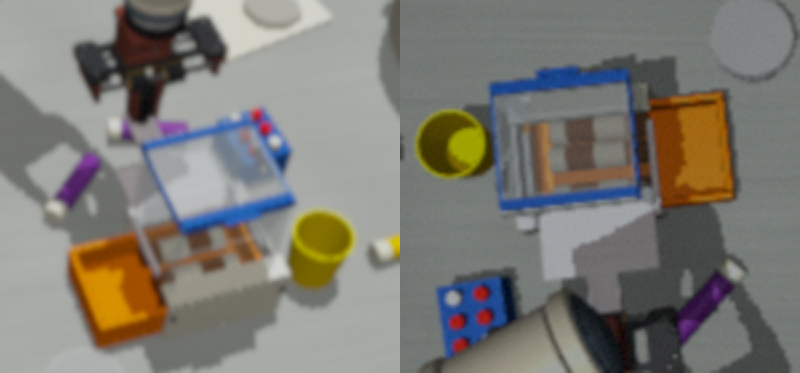

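The gate is 81.8 mm out and the tubes show low through the throat, but only about two are clearly visible. I'll enlarge to count them.

Run:
```python
from h import *
out=[]
for n in("top","scene"):
    d=load(f"pics/{n}6.npz")
    c=np.array([dw(x,y,.032) for x,y in((.08,.08),(.08,-.15),(-.08,-.15),(-.08,.08))])
    src=proj(d,c).astype(np.float32); s=1.7*1
    dst=np.float32([[0,0],[390,0],[390,271],[0,271]])
    out.append(cv2.warpPerspective(d["frame"],cv2.getPerspectiveTransform(src,dst),(390,271),flags=cv2.INTER_CUBIC))
im=np.hstack(out)
f=load("pics/top6.npz")["frame"]; g=load("pics/scene6.npz")["frame"]
im2=np.hstack([cv2.resize(f[178:232,162:240],(390,270),interpolation=cv2.INTER_CUBIC),cv2.resize(g[190:250,315:395],(390,292),interpolation=cv2.INTER_CUBIC)[:270]])
cv2.imwrite("pics/c7.png",np.vstack([im,im2]))
# tray colour profile in top: columns along x_d at y_d=0.. (hsv)
h=cv2.cvtColor(out[0],cv2.COLOR_BGR2HSV)
for r in range(0,271,12): print(round(80-r/271*160),[tuple(int(v) for v in h[r,int((80-y)/230*390)]) for y in(35,20,0,-20,-40)])
```

```text
80 [(72, 11, 121), (80, 7, 114), (60, 6, 119), (68, 8, 124), (111, 119, 101)]
73 [(60, 8, 121), (75, 8, 121), (66, 10, 123), (70, 12, 123), (110, 133, 117)]
66 [(68, 8, 121), (68, 8, 122), (68, 8, 122), (75, 8, 122), (109, 121, 95)]
59 [(78, 10, 129), (84, 10, 128), (78, 10, 128), (83, 8, 128), (109, 126, 99)]
52 [(70, 7, 105), (30, 7, 108), (68, 9, 112), (60, 7, 107), (110, 144, 94)]
45 [(14, 35, 94), (11, 74, 86), (23, 17, 122), (23, 16, 124), (112, 153, 107)]
37 [(12, 47, 93), (10, 79, 90), (26, 14, 127), (30, 14, 126), (111, 154, 114)]
30 [(13, 37, 96), (13, 77, 86), (23, 19, 120), (30, 12, 123), (111, 144, 103)]
23 [(14, 28, 99), (12, 88, 90), (26, 19, 108), (17, 21, 111), (112, 148, 86)]
16 [(13, 69, 89), (11, 76, 84), (26, 17, 120), (23, 17, 118), (112, 153, 102)]
9 [(10, 74, 89), (11, 77, 89), (30, 16, 126), (26, 16, 127), (112, 144, 90)]
2 [(13, 72, 88), (10, 76, 90), (26, 14, 124), (26, 16, 126), (111, 132, 87)]
-5 [(10, 57, 81), (12, 68, 82), (26, 15, 116), (35, 13, 115), (110, 150, 107)]
-12 [(12, 128, 131), (13, 125, 129), (12, 115, 131), (12, 116, 127), (115, 124, 101)]
-19 [(13, 128, 133), (13, 133, 134), (13, 128, 135), (13, 129, 132), (114, 132, 120)]
-26 [(11, 48, 100), (12, 75, 95), (22, 24, 117), (20, 20, 117), (111, 156, 98)]
-33 [(112, 105, 126), (111, 110, 127), (111, 104, 135), (112, 99, 136), (110, 146, 89)]
-40 [(109, 198, 148), (109, 199, 149), (109, 200, 145), (109, 195, 150), (111, 129, 111)]
-48 [(110, 24, 127), (107, 37, 124), (105, 24, 130), (106, 21, 131), (110, 74, 113)]
-55 [(103, 11, 156), (102, 8, 157), (107, 11, 162), (108, 8, 158), (110, 9, 163)]
-62 [(108, 8, 164), (110, 9, 166), (107, 11, 168), (105, 9, 166), (105, 9, 166)]
-69 [(107, 11, 166), (111, 11, 167), (107, 11, 168), (105, 9, 167), (135, 8, 124)]
-76 [(111, 11, 167), (110, 9, 166), (105, 9, 167), (135, 4, 135), (160, 7, 110)]
```

View pics/c7.png

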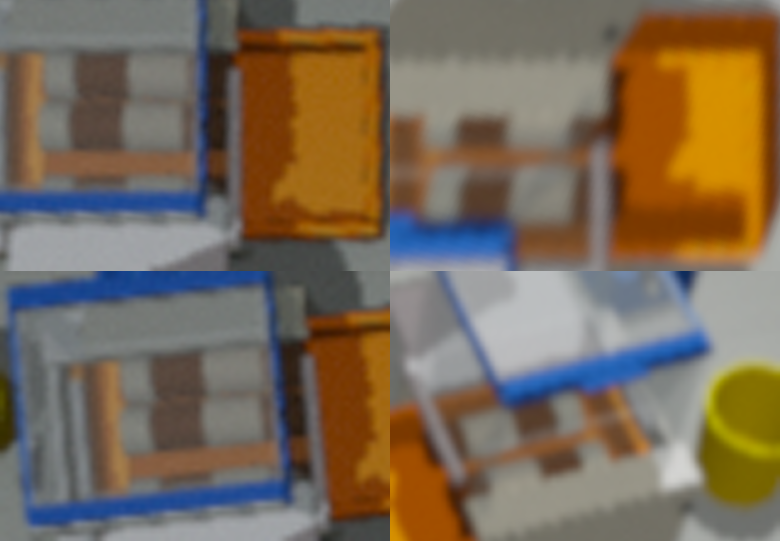

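All three tubes lie on the tray floor: two side by side, then a gap of floor, then the third by the -x wall. I'll push the gate shut.

Run:
```python
from h import *
import bench as b
u=np.array([np.cos(np.radians(DY)),np.sin(np.radians(DY))]); p0=np.load("pics/p0.npy")
F=lambda: b.state()["ft_force"][:2]@u
def go(t,v): b.move_l([*(p0-t*u),.108],v); return F()
print("F",go(.006,.12)); t=.006
while t>-.006:
    t-=.002; f=go(t,.05); print(round(t,4),round(f,1))
    if abs(f)>15: break
s=b.state(); print("pos",(p0-s["ee_pos"][:2])@u)
s0=s["ee_pos"]; b.gripper_open(); b.move_l([s0[0],s0[1],.26],.25); b.move_l([.36,.20,.30],.3); b.hold(.3)
for n in("scene","top"):
    d=b.get_image(n); np.savez(f"pics/{n}8.npz",**d)
    P=cloud(d); h=cv2.cvtColor(d["frame"],cv2.COLOR_BGR2HSV)
    o=(P[...,2]>.042)&(P[...,2]<.056)&(P[...,1]<.28)&(P[...,1]>.05)&(P[...,0]>.48)&(cv2.inRange(h,(5,150,90),(18,255,255))>0)
    k=(P[...,2]>.134)&(P[...,2]<.147)&(np.hypot(P[...,0]-.466,P[...,1]-.267)<.03)
    for nm,m in(("tray",o),("knob",k)):
        if m.sum(): v=(P[m][:,:2]-D)@np.array([[np.cos(np.radians(DY)),-np.sin(np.radians(DY))],[np.sin(np.radians(DY)),np.cos(np.radians(DY))]]); print(n,nm,m.sum(),np.percentile(v,[1,50,99],axis=0).round(4).tolist())
    a=load(f"pics/{n}2.npz"); bl=lambda x:cv2.GaussianBlur(x["frame"],(5,5),0)
    diff=(cv2.absdiff(bl(a),bl(d)).max(2)>40); 
    for nm,(x,y,z) in dict(bottle=(.411,-.055,.1),dishes=(.72,.113,.04),cup=(.591,.435,.06),rack=(.395,.39,.05),jar=(.655,-.47,.12),tip=(.61,-.234,.11),purple=(.422,.162,.02)).items():
        c=proj(d,[x,y,z])[0].astype(int); print(nm,diff[c[1]-14:c[1]+14,c[0]-14:c[0]+14].sum(),end=" ")
    print()
print(b.state()["time"])
```

```text
F 1.519138735909562
0.004 -2.3
0.002 -2.4
0.0 -0.9
-0.002 -11.0
-0.004 -16.8
pos -0.0008539600965289605
scene tray 155 [[-0.0603, -0.1432], [-0.0308, -0.1066], [0.0585, -0.0583]]
bottle 37 dishes 11 cup 0 rack 0 jar 0 tip 0 purple 302 
top tray 236 [[-0.0594, -0.1453], [-0.0036, -0.1279], [0.0593, -0.0659]]
top knob 47 [[-0.1232, -0.0106], [-0.1141, -0.0019], [-0.1043, 0.0071]]
bottle 0 dishes 0 cup 0 rack 0 jar 0 tip 0 purple 259 
37.6583
```

The gate is shut and the tray is still home. The purple-tube difference is probably the arm parked above it, so I'll move clear, check, and hand in if it's fine.

Run:
```python
from h import *
import bench as b
b.movej([1.263,0.091,1.231,0,1.82,-0.057]); d=b.get_image("top"); a=load("pics/top0.npz")
ok=True
for x in(a,d):
    m=cv2.inRange(cv2.cvtColor(x["frame"],cv2.COLOR_BGR2HSV),(130,90,40),(160,255,255)); n,l,s,c=cv2.connectedComponentsWithStats(m)
    r=[(s[i,4],c[i].round(1)) for i in range(1,n) if s[i,4]>60]; print(r)
    r=np.array([v[1] for v in r]); ok=ok and (len(r)==2); p=r if x is a else p
ok=ok and np.abs(p-r).max()<1.5; print(ok,b.state()["time"])
if ok: print(b.job_done())
```

```text
[(np.int32(262), array([241.5, 265.5])), (np.int32(273), array([199.1, 288.3]))]
[(np.int32(263), array([241.5, 265.4])), (np.int32(272), array([199.1, 288.3]))]
True 39.325
the job is handed in; nothing more can be done
None
```

The job is handed in at 39.3 s on the robot's clock: the lid is shut, the tray is fully home in the bay with all three tubes in it, the gate is pushed fully shut, and I saw no sign that anything else on the bench moved.

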